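# Reload the emery-tape feed unit and set its brake lever

## Robot

A 6-joint arm with a two-finger parallel gripper is mounted at the origin on the work surface. World frame = base frame: x ahead of the robot, y to its left, z up, the work surface at z = 0. Lengths are in mm, angles in rad, forces in N, time in s.
With the tool pointing down it reaches from about 350 to 775 mm from the base axis. Payload 7.3 kg.
Tool frame: the origin (TCP) lies midway between the tips of the shut fingers; the grasp point (between the pads) lies 19 mm behind it (bot.hold_point_z is the distance from the TCP to the grasp point, in mm); z points along the fingers, y is the direction in which the jaws open and shut (so a half turn about z gives the same grasp; the last joint's range is limited). The gripper opens to 92 mm and grips with 3 to 60 N. Pads are 19 mm wide; open, the fingers measure 130 mm over their backs; the gripper's body (75 mm by 190 mm) begins 47 mm behind the grasp point.
Start: joints at [-1.335, 0.342, 1.524, -0, 1.275, -0.146], TCP at [195.634, -487.209, 226.741] pointing down, gripper open.
Joint ranges: [-2.53, 2.53], [-0.77, 2.02], [0.04, 2.7], [-1, 4.14], [0.28, 2.66], [-3.11, 3.11]. Speed limits (rad/s): [2.57, 2.57, 3.14, 3.14, 3.14, 3.14].

## Interface

Orientations are given as [roll, pitch, yaw] about the fixed x, y, z axes, in that order (R = Rz(yaw) Ry(pitch) Rx(roll)).
In Python, from plant import bot gives the robot as it stands.
- The arm moves only by the tool servo_tool, never from a script. Its argument "series" is a list of rows, each a list of 5 numbers: the opening, from 0 (shut) to 1 (fully open), then the shift along the tool's x, y, z each as a share of 50 mm, from -1 to 1, then the turn about the tool's z as a share of 90 degrees, from -1 to 1. In form: [[gripper, tx, ty, tz, spin], ...]. A call has 1 to 20 rows; each row shifts and turns the commanded pose from where the row before left it, along the tool's axes as they then stand; what a row does not reach is not made up. A row lasts 1/8 s, in which the tool goes at most 62.5 mm and 10.7 degrees, less where a joint would pass 70% of its speed; a pose out of reach is approached as far as the arm can. A call with a number of a shift or a turn outside -1 to 1 is refused whole. A call with a gripper value outside its range is refused whole. The fingers move at their own pace and stop on an object; the grip force is fixed at half the most. Time passes only in rows, so rows that do not move let the fingers close. It gives the time, the measured TCP pose, the force and the opening at its end, in the units of the state.
- bot.get_obs(): the state, without advancing time (a new reading comes with each control period).
- bot.capture(name): name is "scene" or "top"; returns the picture (400x640x3 uint8, red, green, blue); there is no depth.
- bot.camera_model(name): a dict with "mtx" (3x3 intrinsics, pixels), "world_from_camera" (4x4, takes a point from camera to world coordinates). Camera axes: x right, y up, looking along -z (the intrinsics and any distortion apply to the point x, -y, -z); pixel columns grow to the right and rows downward; lengths in mm; the calibration is good to about 2 mm. A picture is of the moment at which its call begins. camera_model takes no time and is no camera call.
- bot.close_job(): hands the job in, once; it reports no verdict.
Trained networks look in the newest picture that a camera, given by its name, has taken for a name from the list of things; names that differ only in an ending like _2 or _b are one class to them, and where a whole thing is asked for, a point or a joint stands for the part that bears it (a point fixed in the world has none). Each returns a list of dicts, best first, with "p" (0 to 1); they miss things now and then, are a little off and sometimes report something else, mostly with a low value. They report only what shows in the picture. A call takes as long as a camera call. They do not tell look-alikes from the thing itself.
- bot.outline_of(camera, label): "mask" (400x640 bool, what is visible of it).
- bot.pinpoint(camera, label): "point" ([x, y, z] in mm, in the coordinates of the camera as it stood for that picture, good to about 4 mm: a listed point, or the origin of a listed thing).
The state is a dict: "time": time; "joint_positions": joint angles; "dq": joint speeds; "tau": joint torques, N m; "tool_pos": TCP position; "tcp_rot": TCP orientation; "contact_force": force on the tool from outside, world axes, zero at the start; "moment": the same for the moment, N m; "grip_width": finger opening in mm.
Only numpy, scipy, OpenCV 4.12 (cv2) and the standard library are available. Lean on these libraries where they do the work, as an engineer would, in place of code of your own. Each camera call takes 0.05 s, during which the arm holds its last target.

## Task

Reload the blue emery-tape feed unit of the crank polisher: first swing the red-knobbed brake lever fully home to the white stop mark and leave it there while you load. Lift every spent green core off the spindles and put it in the yellow scrap bin, and put every fresh brown roll from the bench fully down on a spindle of its own. Only then swing the brake lever to line up with the yellow pointer on its quadrant and let go; leave the hammer, the piston and the cup where they are.

Things in the scene. Friction and masses are not known exactly. Their poses are not given: they have to be found in the camera images.
- unit: fixed feed unit: blue deck 130 x 560 x 30 mm, origin at the centre of its underside (deck y from -275 to +285 mm), y along the row of spindles towards the lever. Three upright steel spindles at x 0, y -225, -100, +25 mm. At x 0, y +200 mm a grey round quadrant housing, radius 125 mm, top 36 mm above the bench, carries lever and pointer
- spindle1_foot (a point): first spindle (farthest from the lever): centre of the top of its foot disc (68 mm wide, 34 mm above the bench), where a roll's underside comes to rest. The spindle is 20 mm in diameter, round-tipped, and rises 72 mm above the disc (tip 106 mm above the bench). Axes as unit
- spindle2_foot (a point): the same for the middle spindle
- spindle3_foot (a point): the same for the spindle nearest the lever
- brake (a joint): angle (rad) of the brake lever about its upright hinge: 0 at the hard stop at the white mark, on the side away from the spindles; grows anticlockwise seen from above, so that the knob sweeps past the robot's side of the housing towards the spindles; up to 1.6. It stays where it is left; about 3 N at the knob moves it
- brake_knob (a point): centre of the top of the lever's red upright knob: a cylinder 26 mm in diameter, 46 mm tall, its top 105 mm above the bench, 90 mm from the hinge axis; below it is a flat steel arm whose top is 59 mm above the bench. The point's x axis points from the hinge outward along the lever
- brake_hinge (a point): on the hinge axis of lever and pointer, 49 mm above the bench; axes as brake_knob
- mark (a joint): angle (rad) of the yellow pointer about the same hinge axis, with the same zero and direction as brake: the lever is in line with the pointer when both joints read the same. Already set; it does not move
- mark_tip (a point): top of the yellow pointer tab (24 x 8 x 8 mm, flat on the quadrant, look only), 112 mm from the hinge axis; its x axis points outward along the pointer
- roll1: fresh roll of brown emery tape on a green core, standing upright on the bench: 62 mm outside diameter, 50 mm tall, bore 30 mm right through, 0.15 to 0.31 kg. Origin at the centre of its underside, z up along its axis. Two or three of the three rolls are present
- roll2: as roll1
- roll3: as roll1
- core1: spent green plastic core standing on a spindle, its underside on the foot disc: a tube 40 mm outside diameter, 30 mm bore, 50 mm tall, about 0.04 kg. Origin at the centre of its underside, z along its axis. Two or three of the three cores are present
- core2: as core1
- core3: as core1
- bin: fixed yellow open scrap bin, 150 (x) x 200 (y) mm outside, 60 mm tall, walls and floor 4 mm; origin at the centre of its underside
- hammer: bystander: red dead-blow hammer, 280 mm, lying behind the unit along y; origin under its middle. Leave alone
- piston: bystander: aluminium piston, 90 mm in diameter, 55 mm tall, standing on the near side of the scrap bin; origin under its centre. Leave alone
- cup: bystander: white cup, 80 mm in diameter, 100 mm tall, to the left of the lever; origin under its centre. Leave alone
There are look-alikes about, which are no part of the job. Leave any pink or purple look-alike of the roll2 alone.

How it is judged:
By the outcome, as a careful person would: the job done as asked, in the order asked, and still so for the second after the job is handed in, with the robot touching nothing.
Of core1, core2, core3 only 2 to 3 are there at a start; the rules pass over those that are not, and their reading is None.
Of roll1, roll2, roll3 only 2 to 3 are there at a start; the rules pass over those that are not, and their reading is None.
At some moment in a run one of roll1, roll2, roll3 may be knocked a few centimetres aside while the robot is not near it.
It also fails if it takes over 210 s, if anything falls off the work surface, if the arm or the gripper's body presses on something with over 40 N, if the wrist force passes 120 N, or if a joint passes its speed limit or range.

## Working session

There is one attempt and no reset: what is moved stays moved. The work goes in short steps, Python scripts to look and compute and a tool call to move; the robot and the scene stay as the last step left them, time stands still between calls to the robot, and variables do not carry over. Pictures are saved under pics/ and viewed, and the job is handed in when it is done.

Besides the shell and the picture viewer there is one more tool, called after ">>>" as name([rows], argument=value, ...), one row to a line, values as JSON. servo_tool: Moves the arm, as the interface text tells. Shift numbers are shares of 50 mm and turn numbers shares of 90 degrees, none past 1 either way. Its arguments: {"type":"object","properties":{"series":{"type":"array"}},"required":["series"]}

```bash
ls; mkdir -p pics
python3 - <<'E'
from plant import bot
import cv2
for n in("scene","top"):
    im=bot.capture(n); cv2.imwrite(f"pics/{n}0.png",im[:,:,::-1]); m=bot.camera_model(n); print(n,m)
o=bot.get_obs();print(o)
E
```

```text
pics
scene {'mtx': array([[384.54067544,   0.        , 316.45109062],
       [  0.        , 384.54067544, 199.11230912],
       [  0.        ,   0.        ,   1.        ]]), 'world_from_camera': array([[-1.29587306e-01, -7.35325245e-01,  6.65209676e-01,
         1.22821867e+03],
       [ 9.91564681e-01, -9.43589853e-02,  8.88586768e-02,
         1.00935758e+02],
       [-2.57151821e-03,  6.71113377e-01,  7.41350269e-01,
         8.32188520e+02],
       [ 0.00000000e+00,  0.00000000e+00,  0.00000000e+00,
         1.00000000e+00]])}
top {'mtx': array([[510.8486636 ,   0.        , 314.39189796],
       [  0.        , 510.8486636 , 190.4343183 ],
       [  0.        ,   0.        ,   1.        ]]), 'world_from_camera': array([[ 1.80773458e-02,  9.97266145e-01, -7.16480614e-02,
         4.38598474e+02],
       [-9.99794971e-01,  1.86839685e-02,  7.80551304e-03,
         2.21681780e+01],
       [ 9.12284402e-03,  7.14922685e-02,  9.97399433e-01,
         1.45013855e+03],
       [ 0.00000000e+00,  0.00000000e+00,  0.00000000e+00,
         1.00000000e+00]])}
{'time': 0.1, 'joint_positions': array([-1.33499277e+00,  3.42670232e-01,  1.52491968e+00,  2.77711813e-05,
        1.27541648e+00, -1.45996492e-01]), 'dq': array([-0.00070199, -0.00350068, -0.00252973,  0.0010116 , -0.00116455,
        0.0005967 ]), 'tau': array([ 1.56935519e-03, -4.32004344e+01, -2.44693798e+01,  7.19295605e-02,
        5.25985903e-02, -5.16290925e-05]), 'tool_pos': array([ 195.55429041, -486.82525359,  226.10617985]), 'tcp_rot': array([-3.14019781e+00, -2.31943652e-04,  3.81791789e-01]), 'contact_force': array([0.0382145 , 1.07751511, 0.50925952]), 'moment': array([ 0.00814619, -0.00033782, -0.01164352]), 'grip_width': 91.94435809721912}
```

View pics/scene0.png

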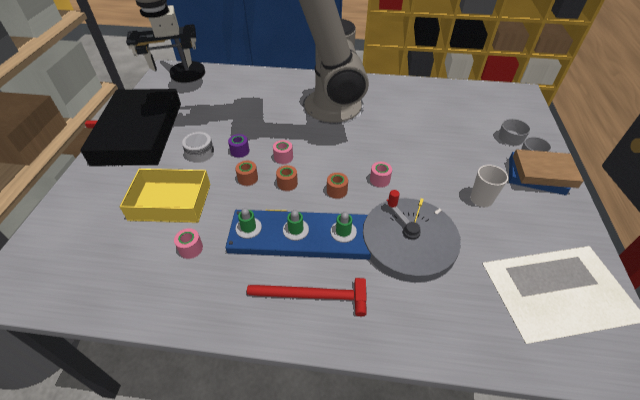

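View pics/top0.png

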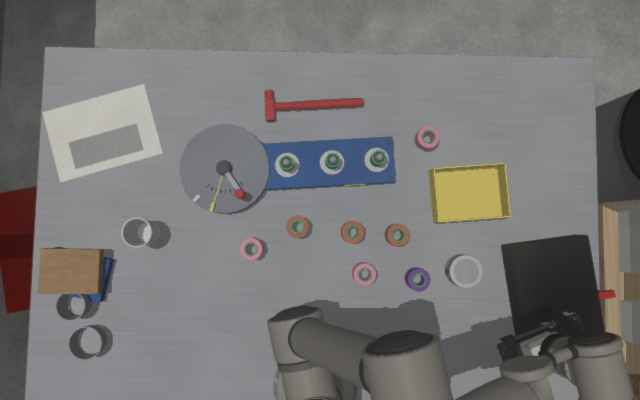

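The scene view shows three brown rolls at about (246,172), (287,177) and (337,184). Three green cores sit on the spindles at (248,222), (295,223) and (344,227). The red knob is at (394,198), the yellow pointer at (420,207) and the white mark at (438,211).

Look-alikes to leave alone:
- **Pink:** (283,150), (381,174), (188,242)
- **Purple:** (238,146)

Next I'll measure these positions.

```bash
cat > h.py <<'E'
from plant import bot
import numpy as np, cv2
def w(cam,p):
    M=bot.camera_model(cam)["world_from_camera"]; return (M@np.r_[p,1])[:3]
def proj(cam,P):
    m=bot.camera_model(cam); M=np.linalg.inv(m["world_from_camera"]); c=(M@np.r_[P,1])[:3]
    q=m["mtx"]@np.array([c[0],-c[1],-c[2]]); return q[:2]/q[2]
def ray(cam,uv,z):
    m=bot.camera_model(cam); d=np.linalg.inv(m["mtx"])@np.r_[uv,1]; d=np.array([d[0],-d[1],-d[2]])
    M=m["world_from_camera"]; d=M[:3,:3]@d; o=M[:3,3]; return o+d*(z-o[2])/d[2]
def axes():
    from scipy.spatial.transform import Rotation as R
    o=bot.get_obs(); return o["tool_pos"],R.from_euler("xyz",o["tcp_rot"]).as_matrix()
def go(P):
    t,Rm=axes(); return Rm.T@(np.array(P)-t)/50
E
python3 - <<'E'
from h import *
np.set_printoptions(precision=1,suppress=True)
for n in("scene","top"):
    bot.capture(n)
    for l in "unit spindle1_foot spindle2_foot spindle3_foot brake_knob brake_hinge mark_tip roll1 core1 bin piston cup".split():
        for d in bot.pinpoint(n,l)[:8]:
            if d["p"]<.2: continue
            W=w(n,d["point"]); print(n,l,round(d["p"],2),W,proj(n,W))
E
```

```text
scene unit 0.73 [618.1  60.   -0.8] [331.7 239. ]
scene spindle1_foot 0.91 [ 628.3 -157.9   31. ] [249.5 226.4]
scene spindle1_foot 0.49 [418.1 478.    6. ] [481.9 197.2]
scene spindle2_foot 0.74 [489.4 291.1  42. ] [420.3 200.9]
scene spindle2_foot 0.59 [626.2 -37.3  33.6] [294.6 229.8]
scene spindle3_foot 0.79 [615.1  90.8  36.8] [344.  230.7]
scene spindle3_foot 0.38 [615.1  59.9  -1. ] [331.7 238.1]
scene brake_knob 0.86 [527.5 210.3 107.2] [394.3 192. ]
scene brake_hinge 0.89 [602.3 262.8  47.7] [411.7 231. ]
scene brake_hinge 0.43 [431.2 -93.7  -4.3] [287.6 184.9]
scene mark_tip 0.6 [487.6 293.8  45.3] [421.5 199.7]
scene roll1 0.94 [377.7 185.3  -1.1] [380.5 180.1]
scene roll1 0.88 [ 427.  -218.7   -2. ] [247.7 179.7]
scene roll1 0.87 [445.5  56.5  -4.9] [336.4 193.1]
scene roll1 0.73 [430.5 -96.2   1.9] [286.7 183.3]
scene roll1 0.72 [ 302.5 -277.5   -1.5] [239.7 151.5]
scene roll1 0.66 [ 316.1 -127.3    0.9] [283.7 157.6]
scene roll1 0.64 [ 699.6 -299.    -2.4] [191.9 250.2]
scene roll1 0.42 [416.2 476.1   2.7] [480.8 197.4]
scene core1 0.57 [619.3 -39.8  32.8] [294.1 227.8]
[... 806 characters left out ...]
p roll1 0.97 [ 690.1 -301.5    0.5] [424.1 141.3]
top roll1 0.84 [429.4 -94.2  -1.6] [350.7 231. ]
top roll1 0.79 [ 301.1 -277.3    1.3] [415.2 278. ]
top roll1 0.76 [ 422.4 -217.9    2.4] [394.5 234.3]
top roll1 0.72 [ 311.9 -130.3    2.4] [363.1 273.2]
top roll1 0.58 [375.8 185.4   0.9] [251.4 248.3]
top roll1 0.54 [440.8  53.2   0.5] [298.8 226.1]
top roll1 0.46 [420.5 480.1   1.2] [147.2 230.5]
top core1 0.68 [622.6 -35.2  33.5] [331.5 161.4]
top core1 0.58 [ 628.6 -160.8   28.7] [376.2 160.3]
top core1 0.53 [609.9  86.2  32.4] [287.9 165.1]
top bin 0.7 [ 542.8 -415.2    1. ] [463.8 193.2]
top piston 0.71 [ 326.9 -407.6   -3.5] [460.9 269.4]
top cup 0.93 [421.4 480.3   1.8] [147.1 230.2]
```

Run:
```python
import cv2,numpy as np
a=cv2.imread("pics/top0.png")[120:290,170:440]; cv2.imwrite("pics/cropt.png",cv2.resize(a,None,fx=2.9,fy=2.9,interpolation=cv2.INTER_CUBIC))
a=cv2.imread("pics/scene0.png")[130:280,170:470]; cv2.imwrite("pics/crops.png",cv2.resize(a,None,fx=2.6,fy=2.6,interpolation=cv2.INTER_CUBIC))
```

```text
(no output)
```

View pics/cropt.png

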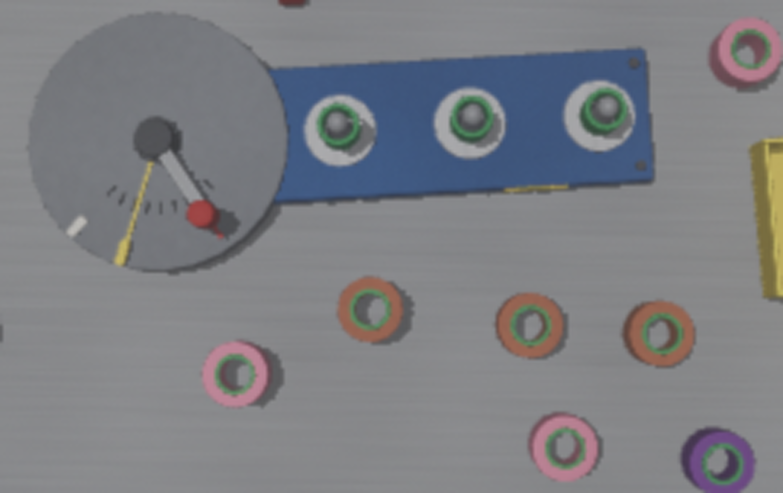

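View pics/crops.png

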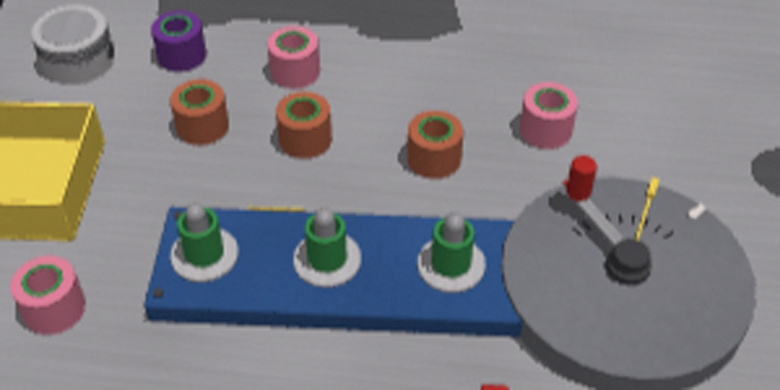

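The two cameras agree within about 5 mm. The crops confirm the three brown rolls at world (443,55), (430,-95) and (425,-218), clear of the pink and purple look-alikes. Brake lever first, so I'll work out its angles.

Run:
```python
from h import *
H=np.array([601,263.4])
for n,p,z in(("top",(196.5,198),36),("scene",(438,211),36),("top",(239.5,193.5),105),("scene",(394,192),105),("top",(212,208.5),44),("scene",(421,200),44),
 ("top",(223.5,167.5),60),("scene",(412,229),60)):
    r=ray(n,p,z); d=r[:2]-H; print(n,r.round(1),np.hypot(*d).round(1),(np.degrees(np.arctan2(d[1],d[0]))%360).round(1))
```

```text
top [513.1 336.8  36. ] 114.6 140.1
scene [515.  338.3  36. ] 114.1 138.9
top [523.4 208.8 105. ] 94.8 215.1
scene [525.5 210.  105. ] 92.5 215.3
top [484.6 291.6  44. ] 119.8 166.4
scene [487.6 292.7  44. ] 117.2 165.5
top [596.6 260.8  60. ] 5.1 211.0
scene [605.7 261.2  60. ] 5.1 335.1
```

>>> servo_tool([
  [0.6,0,0,0,0.08],
  [0.6,0,0,0,0.08],
  [0.6,0,0,0,0.083],
  [0.6,0.6,-0.84,0,0],
  [0.6,0.6,-0.84,0,0],
  [0.6,0.6,-0.84,0,0],
  [0.6,0.6,-0.84,0,0],
  [0.6,0.6,-0.84,0,0],
  [0.6,0.6,-0.84,0,0],
  [0.6,0.6,-0.84,0,0],
  [0.6,0.6,-0.84,0,0],
  [0.6,0.6,-0.84,0,0],
  [0.6,0.6,-0.84,0,0],
  [0.6,0.6,-0.84,0,0],
  [0.6,0,-0.94,0,0],
  [0.6,0,-0.94,0,0],
  [0.6,0,-0.94,0,0],
  [0.6,0,-0.94,0,0],
  [0.6,0,-0.94,0,0],
])

```text
time: 3.78
tool_pos: [525.4, 211.4, 226.7]
tcp_rot: [3.141, -0.0, 0.0]
contact_force: [1.3, -0.1, 0.4]
grip_width: 55.2
```

>>> servo_tool([
  [0.6,0,0,0.9,0],
  [0.6,0,0,0.9,0],
  [0.6,0,0,0.8,0],
  [0.6,0,0,0.54,0],
  [0.6,0,0,0,0],
])

```text
time: 4.4
tool_pos: [524.2, 209.4, 67.8]
tcp_rot: [3.14, 0.005, 0.0]
contact_force: [-0.1, -0.4, 0.9]
grip_width: 54.7
```

```bash
cat > see.py <<'E'
import sys; from h import *
n,name,x0,x1,y0,y1=sys.argv[1],sys.argv[2],*map(int,sys.argv[3:7])
im=bot.capture(n)[y0:y1,x0:x1,::-1]; f=min(780/(x1-x0),580/(y1-y0))
cv2.imwrite(f"pics/{name}.png",cv2.resize(im,None,fx=f,fy=f,interpolation=cv2.INTER_CUBIC)); o=bot.get_obs(); print(o["tool_pos"].round(1),f)
E
python3 see.py scene knob1 330 490 120 240
```

```text
[525.4 209.8  69.5] 4.833333333333333
```

View pics/knob1.png

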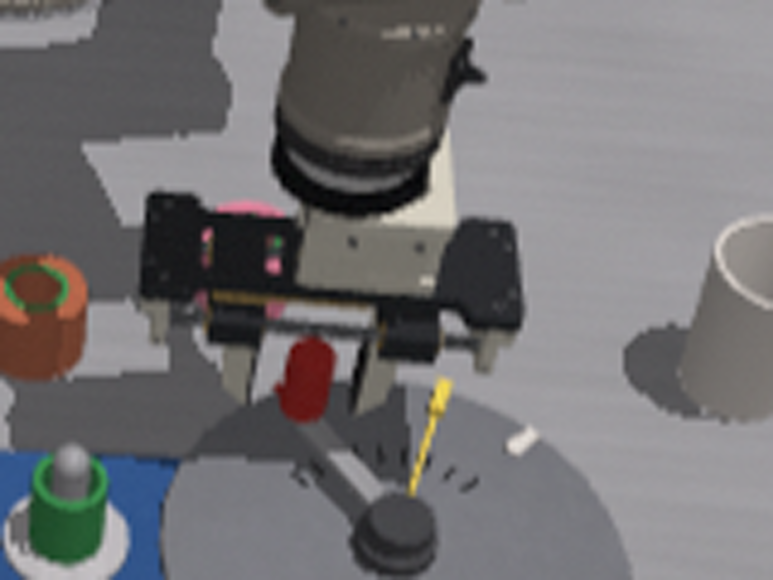

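The red knob at crop (310,380) stands between the open fingers. I'll close on it and work out the arc.

>>> servo_tool([
  [0,0,0,0,0],
  [0,0,0,0,0],
  [0,0,0,0,0],
  [0,0,0,0,0],
])

```text
time: 4.95
tool_pos: [526.5, 210.4, 70.5]
tcp_rot: [-3.14, -0.003, -0.0]
contact_force: [1.9, 2.7, 1.2]
grip_width: 25.3
```

Run:
```python
from h import *
H=np.array([601,262.5]); t=bot.get_obs(); print(t["tool_pos"],t["grip_width"],t["contact_force"])
a=np.radians(np.r_[214.7:138.7:11j,136]); P=H+90*np.c_[np.cos(a),np.sin(a)]
print(P[0]); D=np.diff(P,axis=0)/50; print(np.c_[D[:,0],-D[:,1]].round(3))
```

```text
[526.48808388 210.39851149  70.47558713] 25.325561174166342 [1.89701799 2.74279926 1.17498785]
[527.00703631 211.26484289]
[[-0.123 -0.205]
 [-0.094 -0.219]
 [-0.065 -0.23 ]
 [-0.034 -0.236]
 [-0.002 -0.239]
 [ 0.029 -0.237]
 [ 0.061 -0.231]
 [ 0.091 -0.221]
 [ 0.119 -0.207]
 [ 0.145 -0.189]
 [ 0.057 -0.062]]
```

>>> servo_tool([
  [0,-0.12,-0.2,0,0],
  [0,-0.095,-0.22,0,0],
  [0,-0.065,-0.23,0,0],
  [0,-0.035,-0.235,0,0],
  [0,0,-0.24,0,0],
  [0,0.03,-0.24,0,0],
  [0,0.06,-0.23,0,0],
  [0,0.09,-0.22,0,0],
  [0,0.12,-0.21,0,0],
  [0,0.145,-0.19,0,0],
  [0,0,0,0,0],
  [0,0,0,0,0],
])

```text
time: 6.45
tool_pos: [530.1, 320.3, 68.8]
tcp_rot: [3.14, 0.004, -0.0]
contact_force: [-4.8, 0.5, -1.2]
grip_width: 25.4
```

>>> servo_tool([
  [0,0.06,-0.06,0,0],
  [0,0,0,0,0],
])

```text
time: 6.7
tool_pos: [532.7, 322.8, 68.7]
tcp_rot: [3.139, 0.005, -0.0]
contact_force: [-7.1, -0.7, -0.6]
grip_width: 25.0
```

```bash
python3 see.py scene knob2 360 480 150 250;python3 see.py top knob3 170 290 120 220
```

```text
[532.7 322.9  68.7] 5.8
[532.7 322.8  68.7] 5.8
```

View pics/knob2.png

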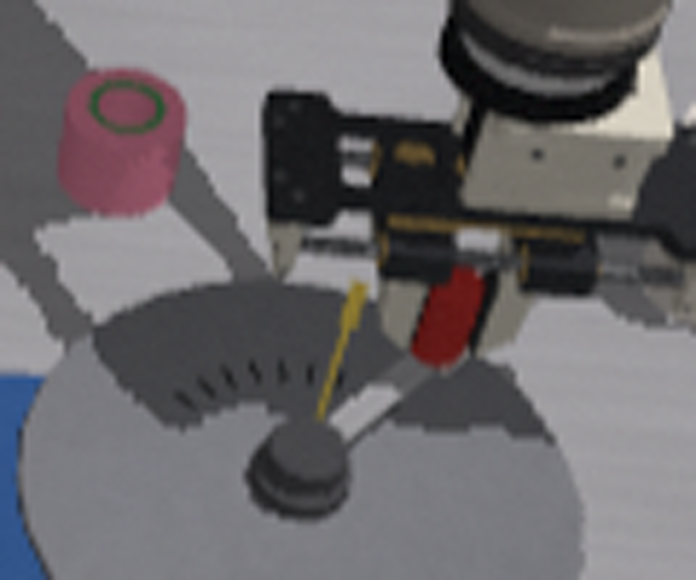

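The knob is at crop (450,320), close to the white mark. I'll push on a little to feel for the stop.

>>> servo_tool([
  [0,0.07,-0.06,0,0],
  [0,0,0,0,0],
  [0,0.06,-0.06,0,0],
  [0,0,0,0,0],
  [0,0,0,0,0],
])

```text
time: 7.42
tool_pos: [533.6, 323.2, 68.3]
tcp_rot: [3.128, 0.019, 0.0]
contact_force: [-26.5, -24.0, 16.0]
grip_width: 25.5
```

That is the hard stop, with about 36 N tangential. I'll release, lift and check.

>>> servo_tool([
  [0.55,0,0,0,0],
  [0.55,0,0,0,0],
  [0.55,0,0,0,0],
  [0.55,0,0,-0.6,0],
  [0.55,0,0,-0.9,0],
  [0.55,0,0,-0.9,0],
])

```text
time: 8.18
tool_pos: [541.8, 329.9, 191.1]
tcp_rot: [-3.141, -0.001, 0.001]
contact_force: [1.0, 0.1, -0.6]
grip_width: 50.5
```

>>> servo_tool([
  [0.9,-0.2,0.9,0,0],
  [0.9,0,0.9,0,0],
  [0.9,0,0.9,0,0],
  [0.9,0,0.9,0,0],
  [0.9,0,0.9,0,0],
  [0.9,0,0,0,0],
])

```text
time: 8.93
tool_pos: [532.2, 102.1, 190.1]
tcp_rot: [3.141, -0.001, -0.003]
contact_force: [0.2, 0.7, -0.1]
grip_width: 82.6
```

```bash
python3 see.py scene knob4 360 480 150 250;python3 see.py top knob5 170 290 120 220
python3 - <<'E'
from h import *
H=np.array([601,262.5])
for n in("scene","top"):
  for l in("brake_knob","brake_hinge"):
    for d in bot.pinpoint(n,l)[:2]:
        W=w(n,d["point"]); print(n,l,round(d["p"],2),W.round(1),proj(n,W).round(1),np.degrees(np.arctan2(*(W[:2]-H)[::-1])).round(1))
E
```

```text
[532.1 103.7 190.1] 5.8
[532.  104.7 190. ] 5.8
scene brake_knob 0.72 [532.6 325.8 110.9] [440.4 196.7] 137.2
top brake_knob 0.57 [532.1 326.9 102.1] [195.  189.4] 136.9
top brake_knob 0.52 [ 422.3 -218.4    0.6] [394.6 234.4] -110.4
top brake_hinge 0.8 [597.4 262.2  48.9] [223.7 167.7] -175.3
```

View pics/knob5.png

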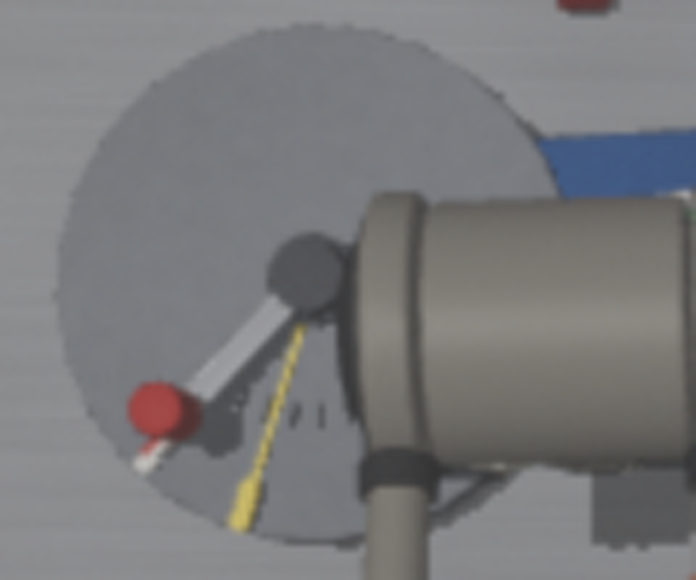

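The lever's red index lies on the white mark at crop (150,455), so it is home. Next is the core on spindle 3.

>>> servo_tool([
  [0.75,0.8,0.18,0,0],
  [0.75,0.82,0.16,0,0],
  [0.75,0,0,0.6,0],
  [0.75,0,0,0,0],
])

```text
time: 9.72
tool_pos: [611.0, 88.4, 157.0]
tcp_rot: [3.141, 0.006, 0.001]
contact_force: [-0.5, -0.1, 0.9]
grip_width: 68.9
```

```bash
python3 see.py scene c3 290 410 130 260
```

```text
[611.8  88.4 158.8] 4.461538461538462
```

View pics/c3.png

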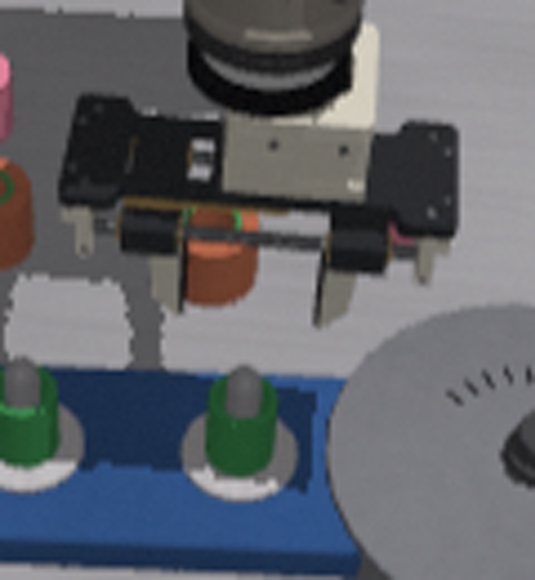

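The fingers straddle the spindle 3 core at crop (243,430). Going down to z 55.

>>> servo_tool([
  [0.75,0,0,0.7,0],
  [0.75,0,0,0.7,0],
  [0.75,0,0,0.4,0],
  [0.75,0,0,0.28,0],
  [0.75,0,0,0,0],
])

```text
time: 10.4
tool_pos: [612.4, 87.9, 55.8]
tcp_rot: [3.142, 0.0, 0.001]
contact_force: [0.6, -0.7, 0.2]
grip_width: 68.6
```

>>> servo_tool([
  [0,0,0,0,0],
  [0,0,0,0,0],
  [0,0,0,0,0],
  [0,0,0,0,0],
  [0,0,0,0,0],
])

```text
time: 11.02
tool_pos: [612.9, 87.6, 56.2]
tcp_rot: [3.142, -0.001, 0.0]
contact_force: [-0.6, 0.1, 3.4]
grip_width: 39.7
```

>>> servo_tool([
  [0,0,0,-0.4,0],
  [0,0,0,-0.6,0],
  [0,0,0,-0.8,0],
  [0,0,0,-0.6,0],
  [0,-0.06,0.92,0,0],
  [0,-0.06,0.92,0,0],
  [0,-0.06,0.92,0,0],
  [0,-0.06,0.92,0,0],
  [0,-0.06,0.92,0,0],
  [0,-0.06,0.92,0,0],
  [0,-0.06,0.92,0,0],
  [0,-0.06,0.92,0,0],
  [0,-0.06,0.92,0,0],
  [0,-0.06,0.92,0,0],
  [0,-0.06,0.92,0,0],
  [0,0,0,0,0],
])

```text
time: 13.02
tool_pos: [578.1, -421.9, 174.3]
tcp_rot: [3.141, 0.001, -0.004]
contact_force: [0.1, -0.3, -0.9]
grip_width: 39.6
```

```bash
python3 see.py scene b3 90 260 90 240
```

```text
[ 578.7 -419.7  174.5] 3.8666666666666667
```

View pics/b3.png

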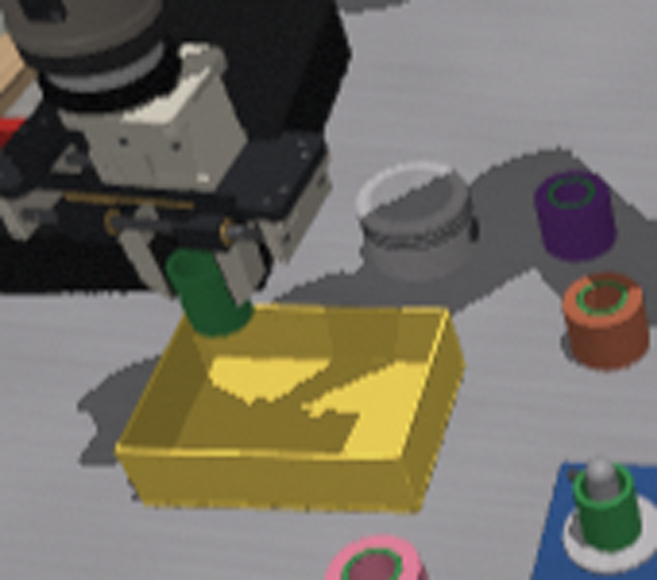

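>>> servo_tool([
  [0,0,0,0.8,0],
  [0,0,0,0.8,0],
  [0,0,0,0.7,0],
  [0,0,0,0.48,0],
  [0,0,0,0,0],
  [0.7,0,0,0,0],
  [0.7,0,0,0,0],
  [0.7,0,0,0,0],
  [0.7,0,0,-0.6,0],
  [0.7,0,0,-0.9,0],
  [0.7,0,0,-0.9,0],
  [0.7,0,0,0,0],
])

```text
time: 14.58
tool_pos: [581.4, -420.0, 162.7]
tcp_rot: [3.135, -0.008, 0.0]
contact_force: [0.0, -0.1, -0.7]
grip_width: 64.5
```

```bash
python3 see.py scene b4 90 260 90 240
python3 - <<'E'
from h import *
bot.capture("top")
for n in("scene","top"):
  for l in("spindle1_foot","core1","roll1","brake_knob"):
    for d in bot.pinpoint(n,l)[:8]:
        W=w(n,d["point"]); print(n,l,round(d["p"],2),W.round(1))
E
```

```text
[ 580.4 -419.1  159.6] 3.8666666666666667
scene spindle1_foot 0.74 [ 628.6 -159.9   32.5]
scene spindle1_foot 0.42 [623.3 -34.2  35.3]
scene spindle1_foot 0.26 [443.3  57.7  -5.1]
scene core1 0.72 [ 628.7 -160.1   33. ]
scene core1 0.62 [ 584.5 -421.2    3.7]
scene core1 0.57 [622.3 -38.3  35.5]
scene roll1 0.97 [ 314.6 -129.7    0.9]
scene roll1 0.73 [3.760e+02 1.881e+02 2.000e-01]
scene roll1 0.7 [428.9 -96.3  -1.2]
scene roll1 0.65 [ 303.7 -277.5   -2. ]
scene roll1 0.62 [444.   58.   -2.8]
scene roll1 0.59 [ 426.  -216.8   -1.6]
scene roll1 0.58 [ 6.997e+02 -3.003e+02 -6.000e-01]
scene brake_knob 0.59 [533.9 324.4 106.3]
scene brake_knob 0.34 [442.6  57.8  -5.7]
top spindle1_foot 0.57 [ 631.2 -160.2   31.6]
top spindle1_foot 0.45 [429.1 -93.8  -0.9]
top core1 0.58 [620.6 -34.1  35.1]
top roll1 0.8 [443.1  58.1  -0.8]
top roll1 0.79 [374.4 182.5   2.6]
top roll1 0.67 [ 691.7 -300.7   -2.5]
top roll1 0.63 [ 420.4 -219.8    2.5]
top roll1 0.47 [426.9 -94.7   1.5]
top brake_knob 0.82 [530.2 321.4 101. ]
top brake_knob 0.55 [426.6 -94.   -1. ]
top brake_knob 0.51 [785.6  17.8  -3.8]
```

View pics/b4.png

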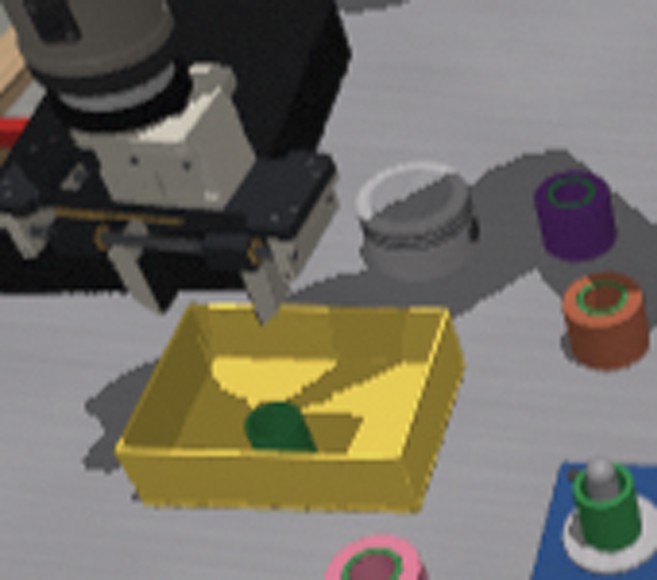

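The core is in the bin at crop (278,425). Next is the spindle 1 core at (629.5,-160).

>>> servo_tool([
  [0.75,0.14,-0.86,0,0],
  [0.75,0.16,-0.86,0,0],
  [0.75,0.16,-0.86,0,0],
  [0.75,0.16,-0.86,0,0],
  [0.75,0.16,-0.86,0,0],
  [0.75,0.16,-0.86,0,0],
  [0.75,0,0,0,0],
  [0.75,0,0,0,0],
])

```text
time: 16.08
tool_pos: [626.6, -160.9, 156.7]
tcp_rot: [3.141, 0.0, 0.0]
contact_force: [-0.3, 0.4, -0.7]
grip_width: 68.8
```

>>> servo_tool([
  [0.75,0.06,0,0.7,0],
  [0.75,0,0,0.7,0],
  [0.75,0,0,0.4,0],
  [0.75,0,0,0.22,0],
  [0.75,0,0,0,0],
  [0,0,0,0,0],
  [0,0,0,0,0],
  [0,0,0,0,0],
  [0,0,0,0,0],
  [0,0,0,0,0],
])

```text
time: 17.32
tool_pos: [629.9, -160.5, 56.3]
tcp_rot: [3.141, -0.001, 0.0]
contact_force: [-0.4, 0.9, 3.8]
grip_width: 39.7
```

>>> servo_tool([
  [0,0,0,-0.4,0],
  [0,0,0,-0.6,0],
  [0,0,0,-0.8,0],
  [0,0,0,-0.5,0],
  [0,-0.42,0.86,0,0],
  [0,-0.42,0.86,0,0],
  [0,-0.42,0.86,0,0],
  [0,-0.42,0.86,0,0],
  [0,-0.42,0.86,0,0],
  [0,-0.42,0.9,0,0],
  [0,0,0,0,0],
  [0,0,0,0,0],
])

```text
time: 18.82
tool_pos: [503.6, -419.9, 170.3]
tcp_rot: [-3.141, 0.0, -0.0]
contact_force: [-0.7, -0.1, 0.3]
grip_width: 39.5
```

>>> servo_tool([
  [0,0,0,0.8,0],
  [0,0,0,0.8,0],
  [0,0,0,0.7,0],
  [0,0,0,0.36,0],
  [0,0,0,0,0],
  [0.7,0,0,0,0],
  [0.7,0,0,0,0],
  [0.7,0,0,0,0],
  [0.7,0,0,-0.6,0],
  [0.7,0,0,-0.9,0],
  [0.7,0,0,-0.9,0],
  [0.7,0,0,0,0],
])

```text
time: 20.32
tool_pos: [505.2, -422.2, 162.9]
tcp_rot: [3.135, -0.007, -0.0]
contact_force: [-0.2, 0.3, -0.3]
grip_width: 64.2
```

```bash
python3 see.py scene b5 90 260 90 240
```

```text
[ 504.2 -421.2  160.1] 3.8666666666666667
```

View pics/b5.png

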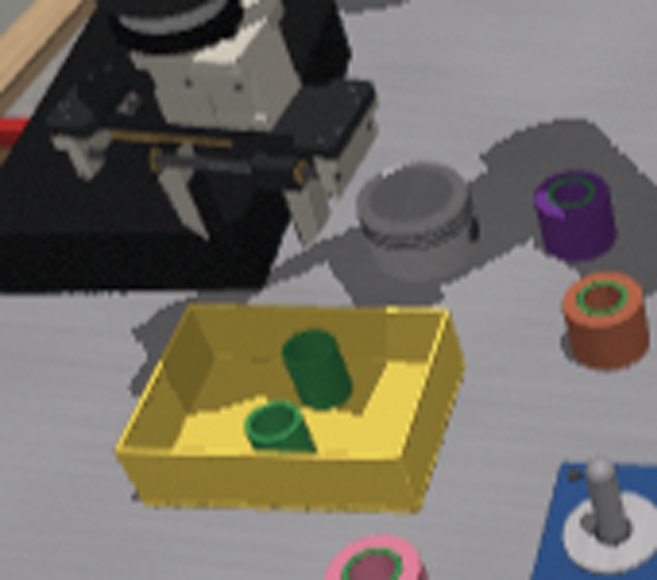

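Two cores are now in the bin, at crop (275,430) and (317,370). Next is the spindle 2 core at (621.5,-36.5).

>>> servo_tool([
  [0.75,0.26,-0.85,0,0],
  [0.75,0.26,-0.85,0,0],
  [0.75,0.26,-0.85,0,0],
  [0.75,0.26,-0.85,0,0],
  [0.75,0.26,-0.85,0,0],
  [0.75,0.26,-0.85,0,0],
  [0.75,0.26,-0.85,0,0],
  [0.75,0.26,-0.85,0,0],
  [0.75,0.27,-0.86,0,0],
  [0.75,0,0,0,0],
  [0.75,0,0,0,0],
])

```text
time: 21.75
tool_pos: [620.4, -37.7, 156.5]
tcp_rot: [3.141, 0.002, 0.0]
contact_force: [0.4, -0.3, -0.5]
grip_width: 69.2
```

>>> servo_tool([
  [0.75,0.02,-0.01,0.7,0],
  [0.75,0,0,0.7,0],
  [0.75,0,0,0.4,0],
  [0.75,0,0,0.21,0],
  [0.75,0,0,0,0],
  [0,0,0,0,0],
  [0,0,0,0,0],
  [0,0,0,0,0],
  [0,0,0,0,0],
  [0,0,0,0,0],
])

```text
time: 23.0
tool_pos: [622.4, -36.9, 57.7]
tcp_rot: [3.141, -0.001, 0.0]
contact_force: [0.3, 0.4, 4.0]
grip_width: 39.4
```

>>> servo_tool([
  [0,0,0,-0.4,0],
  [0,0,0,-0.6,0],
  [0,0,0,-0.8,0],
  [0,0,0,-0.45,0],
  [0,-0.2,0.88,0,0],
  [0,-0.2,0.88,0,0],
  [0,-0.2,0.88,0,0],
  [0,-0.2,0.88,0,0],
  [0,-0.2,0.88,0,0],
  [0,-0.2,0.88,0,0],
  [0,-0.2,0.88,0,0],
  [0,-0.2,0.9,0,0],
  [0,0,0,0,0],
  [0,0,0,0,0],
])

```text
time: 24.75
tool_pos: [542.0, -389.4, 169.2]
tcp_rot: [-3.141, 0.001, -0.0]
contact_force: [-0.2, 0.2, 0.1]
grip_width: 39.8
```

>>> servo_tool([
  [0,0,0,0.8,0],
  [0,0,0,0.8,0],
  [0,0,0,0.7,0],
  [0,0,0,0.36,0],
  [0,0,0,0,0],
  [0.62,0,0,0,0],
  [0.62,0,0,0,0],
  [0.62,0,0,0,0],
  [0.62,0,0,-0.6,0],
  [0.62,0,0,-0.9,0],
  [0.62,0,0,-0.9,0],
  [0.62,0,0,0,0],
])

```text
time: 26.25
tool_pos: [543.9, -391.6, 162.1]
tcp_rot: [3.135, -0.007, 0.0]
contact_force: [0.1, -0.5, -0.3]
grip_width: 57.2
```

```bash
python3 see.py scene b6 90 260 90 240;  python3 see.py top t6 0 640 0 400
python3 - <<'E'
from h import *
for n in("scene","top"):
  for l in("spindle1_foot","spindle2_foot","spindle3_foot","core1","roll1"):
    for d in bot.pinpoint(n,l)[:8]:
        W=w(n,d["point"]); 
        if d["p"]>.4: print(n,l,round(d["p"],2),W.round(1))
E
```

```text
[ 542.9 -390.6  159.3] 3.8666666666666667
[ 542.1 -390.   157.3] 1.21875
scene spindle1_foot 0.68 [ 630.6 -159.5   32.7]
scene spindle2_foot 0.93 [621.1 -38.7  30.7]
scene spindle3_foot 0.91 [614.6  89.   35.3]
scene spindle3_foot 0.73 [622.9 -36.5  34.2]
scene core1 0.77 [ 543.4 -389.3    3. ]
scene core1 0.53 [ 504.7 -420.6    5.6]
scene core1 0.5 [ 583.1 -418.5    5.3]
scene roll1 0.89 [381.  187.6   0.9]
scene roll1 0.87 [428.4 -94.   -1.3]
scene roll1 0.84 [ 7.011e+02 -3.009e+02 -4.000e-01]
scene roll1 0.76 [ 423.7 -218.     0.6]
scene roll1 0.68 [ 313.7 -126.7    1.4]
scene roll1 0.61 [ 3.033e+02 -2.791e+02  1.000e-01]
scene roll1 0.59 [441.1  56.2  -4.7]
top spindle1_foot 0.66 [ 629.2 -165.    32.6]
top spindle2_foot 0.77 [622.1 -36.8  31.1]
top spindle3_foot 0.74 [609.1  88.9  33.8]
top roll1 0.88 [ 6.954e+02 -3.010e+02 -2.000e-01]
top roll1 0.82 [378.5 183.9  -1.5]
top roll1 0.69 [ 422.7 -221.3    2.9]
top roll1 0.64 [ 303.1 -274.5    2.6]
top roll1 0.59 [427.5 -92.7   0.7]
top roll1 0.58 [ 4.433e+02  5.470e+01 -2.000e-01]
```

View pics/b6.png

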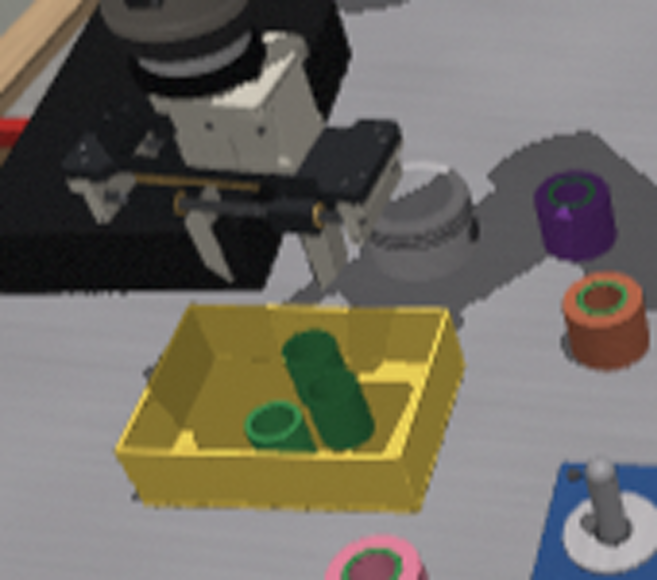

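View pics/t6.png

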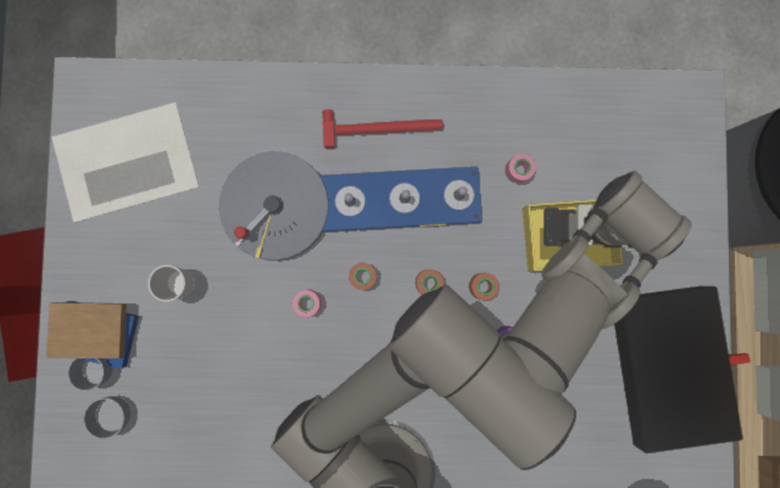

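All three cores are in the bin and the spindles are bare. First roll: brown, at (424.5,-218.5), to spindle 1.

>>> servo_tool([
  [0.98,-0.46,-0.68,0,0],
  [0.98,-0.46,-0.68,0,0],
  [0.98,-0.46,-0.68,0,0],
  [0.98,-0.46,-0.68,0,0],
  [0.98,-0.48,-0.71,0,0],
  [0.98,0,0,0.8,0],
  [0.98,0,0,0,0],
  [0.98,0,0,0,0],
])

```text
time: 27.85
tool_pos: [426.8, -219.1, 117.6]
tcp_rot: [3.141, -0.001, -0.0]
contact_force: [0.0, 0.2, 0.2]
grip_width: 89.9
```

```bash
python3 see.py scene r1 190 320 100 210
```

```text
[ 427.  -219.3  117.8] 5.2727272727272725
```

View pics/r1.png

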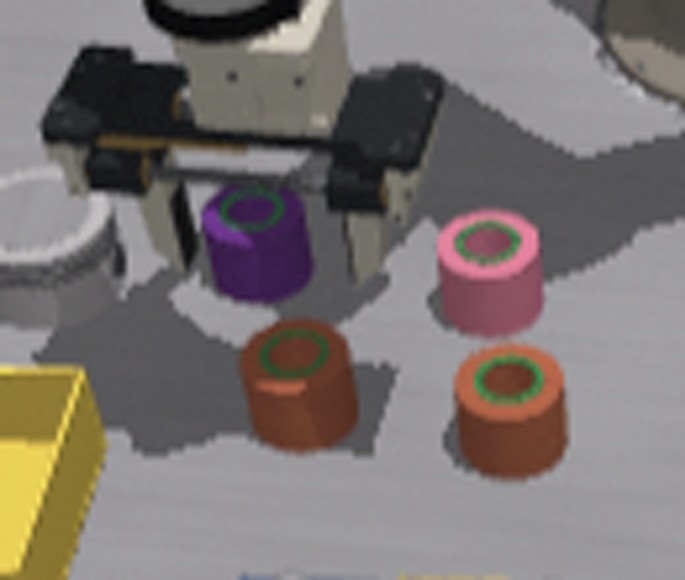

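The brown roll at crop (300,385) is beneath the fingers. The purple look-alike is behind, at (257,240), and clear.

>>> servo_tool([
  [0.98,-0.05,0,0.7,0],
  [0.98,0,0,0.7,0],
  [0.98,0,0,0.4,0],
  [0.98,0,0,0.24,0],
  [0.98,0,0,0,0],
  [0,0,0,0,0],
  [0,0,0,0,0],
  [0,0,0,0,0],
  [0,0,0,0,0],
])

```text
time: 29.02
tool_pos: [423.9, -218.7, 15.1]
tcp_rot: [3.141, -0.001, 0.0]
contact_force: [-0.3, -0.6, 3.6]
grip_width: 60.1
```

>>> servo_tool([
  [0,0,0,-0.4,0],
  [0,0,0,-0.7,0],
  [0,0,0,-0.9,0],
  [0,0,0,-0.7,0],
  [0,0.82,-0.23,0,0],
  [0,0.82,-0.23,0,0],
  [0,0.82,-0.23,0,0],
  [0,0.82,-0.23,0,0],
  [0,0.83,-0.24,0,0],
  [0,0,0,0,0],
  [0,0,0,0,0],
])

```text
time: 30.4
tool_pos: [628.1, -160.2, 148.6]
tcp_rot: [-3.141, 0.003, 0.0]
contact_force: [0.2, 0.3, -2.4]
grip_width: 60.3
```

```bash
cat > held.py <<'E'
from h import *
import sys
bot.capture("scene");bot.capture("top")
o=bot.get_obs();print(o["tool_pos"].round(1),o["grip_width"])
for n in("scene","top"):
    for d in bot.pinpoint(n,"roll1")[:9]:
        W=w(n,d["point"])
        if W[2]>20: print(n,round(d["p"],2),W.round(1))
E
python3 held.py; python3 see.py scene p1 190 320 100 260
```

```text
[ 628.  -160.7  149.4] 60.34294559293463
scene 0.65 [ 630.5 -160.1  133. ]
scene 0.45 [ 631.2 -157.7   33.1]
top 0.54 [ 625.4 -164.1  136.2]
[ 628.5 -160.9  150. ] 3.625
```

View pics/p1.png

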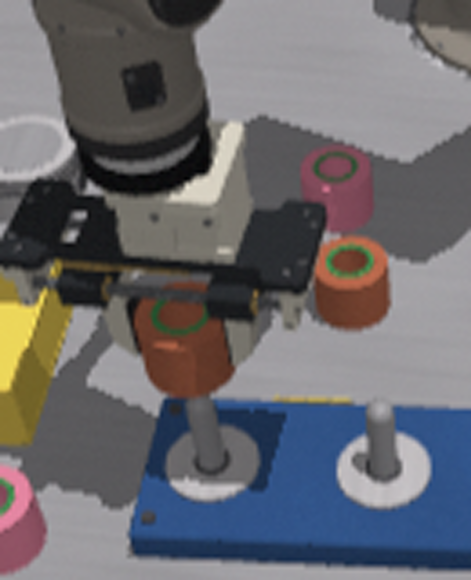

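The held roll at crop (188,345) is over spindle 1 at (208,460). Lowering.

>>> servo_tool([
  [0,0.02,0,0.5,0],
  [0,0,0,0.3,0],
  [0,0,0,0.3,0],
  [0,0,0,0,0],
])

```text
time: 31.15
tool_pos: [629.3, -160.2, 93.3]
tcp_rot: [-3.141, 0.003, -0.0]
contact_force: [0.2, 0.6, -2.5]
grip_width: 60.3
```

>>> servo_tool([
  [0,0,0,0.4,0],
  [0,0,0,0.3,0],
  [0,0,0,0.14,0],
  [0,0,0,0,0],
])

```text
time: 31.65
tool_pos: [630.0, -160.4, 52.4]
tcp_rot: [-3.141, 0.001, 0.0]
contact_force: [0.1, -0.6, -2.3]
grip_width: 60.0
```

>>> servo_tool([
  [0,0,0,0.04,0],
  [0,0,0,0.02,0],
  [0,0,0,0,0],
  [0.95,0,0,0,0],
  [0.95,0,0,0,0],
  [0.95,0,0,0,0],
  [0.95,0,0,-0.4,0],
  [0.95,0,0,-0.7,0],
  [0.95,0,0,-0.8,0],
  [0.95,0,0,-0.3,0],
  [0.95,0,0,0,0],
])

```text
time: 33.02
tool_pos: [630.4, -160.5, 160.3]
tcp_rot: [3.141, -0.002, 0.0]
contact_force: [-0.5, -0.0, -0.8]
grip_width: 87.5
```

```bash
python3 see.py scene p2 190 380 100 260; python3 see.py top p3 230 430 130 290
python3 - <<'E'
from h import *
for n in("scene","top"):
    for d in bot.pinpoint(n,"roll1")[:9]:
        print(n,round(d["p"],2),w(n,d["point"]).round(1))
E
```

```text
[ 629.7 -160.3  158.8] 3.625
[ 629.3 -160.1  158. ] 3.625
scene 0.91 [429.  -98.7  -1.2]
scene 0.9 [ 312.  -129.5    1.7]
scene 0.89 [ 6.967e+02 -2.999e+02 -4.000e-01]
scene 0.66 [379.3 187.2   0.7]
scene 0.64 [442.8  53.5  -5.5]
scene 0.55 [ 634.2 -160.3   30.9]
scene 0.25 [490.  292.8  44.7]
top 0.63 [ 4.42e+02  5.48e+01 -2.00e-01]
top 0.56 [ 302.1 -278.6    1.6]
top 0.55 [374.7 183.8   1.6]
top 0.45 [ 628.8 -160.8   35.3]
```

View pics/p2.png

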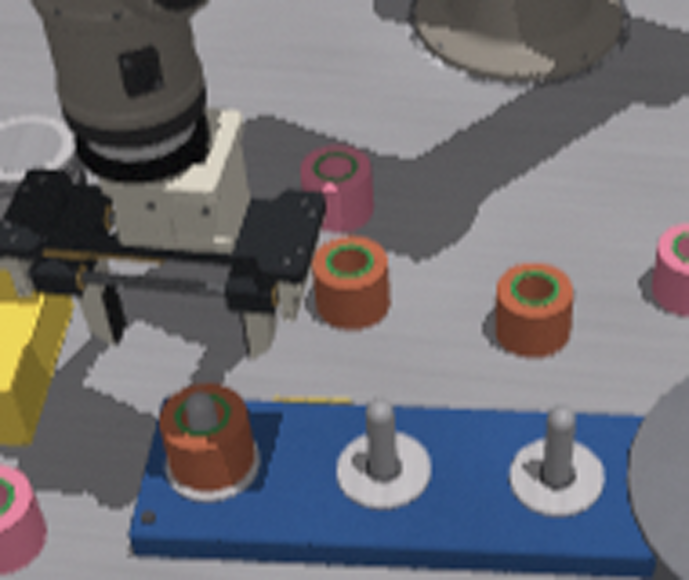

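Roll 1 is down on its disc at crop (208,440). Next, the middle roll at (428.5,-95.5).

>>> servo_tool([
  [0.98,-0.8,-0.26,0,0],
  [0.98,-0.8,-0.26,0,0],
  [0.98,-0.8,-0.26,0,0],
  [0.98,-0.8,-0.26,0,0],
  [0.98,-0.8,-0.26,0,0],
  [0.98,0,0,0.8,0],
  [0.98,0,0,0,0],
  [0.98,0,0,0,0],
])

```text
time: 34.22
tool_pos: [430.7, -95.7, 120.0]
tcp_rot: [-3.142, 0.0, 0.0]
contact_force: [-0.8, -0.1, 0.3]
grip_width: 90.3
```

```bash
python3 see.py scene r2 230 360 100 210
python3 - <<'E'
from h import *
bot.capture("top")
for n in("scene","top"):
    for d in bot.pinpoint(n,"roll1")[:9]:
        print(n,round(d["p"],2),w(n,d["point"]).round(1))
E
```

```text
[431.  -95.8 120.3] 5.2727272727272725
scene 0.87 [444.3  56.   -4. ]
scene 0.83 [ 699.  -300.9   -1. ]
scene 0.8 [ 312.2 -129.9    1.1]
scene 0.73 [ 301.1 -278.1   -4.5]
scene 0.6 [ 628.1 -159.4   38.1]
scene 0.59 [ 3.798e+02  1.863e+02 -1.000e-01]
scene 0.55 [431.  -97.9  -2.4]
scene 0.47 [616.   90.   36.1]
top 0.93 [ 628.9 -163.    34.1]
top 0.87 [377.9 181.4   0.5]
top 0.81 [443.6  55.   -0.8]
top 0.77 [ 303.6 -275.7    0.4]
```

View pics/r2.png

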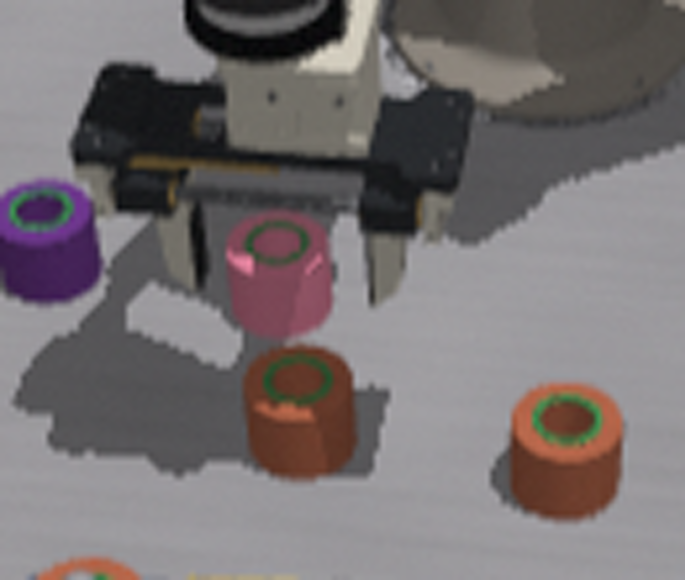

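The brown roll at crop (300,410) is under the gripper, with the pink one behind it at (280,270) and clear.

>>> servo_tool([
  [0.98,-0.03,0.01,0.7,0],
  [0.98,0,0,0.7,0],
  [0.98,0,0,0.4,0],
  [0.98,0,0,0.29,0],
  [0.98,0,0,0,0],
  [0,0,0,0,0],
  [0,0,0,0,0],
  [0,0,0,0,0],
  [0,0,0,0,0],
])

```text
time: 35.55
tool_pos: [428.9, -96.0, 15.7]
tcp_rot: [3.141, -0.001, -0.0]
contact_force: [-0.7, 1.0, 4.9]
grip_width: 62.3
```

>>> servo_tool([
  [0,0,0,-0.4,0],
  [0,0,0,-0.7,0],
  [0,0,0,-0.9,0],
  [0,0,0,-0.7,0],
  [0,0.77,-0.24,0,0],
  [0,0.77,-0.24,0,0],
  [0,0.77,-0.24,0,0],
  [0,0.77,-0.24,0,0],
  [0,0.77,-0.23,0,0],
  [0,0,0,0,0],
  [0,0,0,0,0],
])

```text
time: 36.92
tool_pos: [620.0, -36.5, 149.4]
tcp_rot: [-3.142, 0.002, 0.0]
contact_force: [-1.0, -1.1, -1.7]
grip_width: 62.5
```

```bash
python3 held.py; python3 see.py scene p4 230 360 100 260
```

```text
[620.  -36.7 150.1] 62.22373979939261
scene 0.96 [ 635.1 -158.4   34.6]
scene 0.59 [620.8 -36.8 132.9]
top 0.55 [619.9 -33.6 134.1]
top 0.51 [ 629.3 -161.8   36.7]
[620.5 -36.8 150.6] 3.625
```

View pics/p4.png

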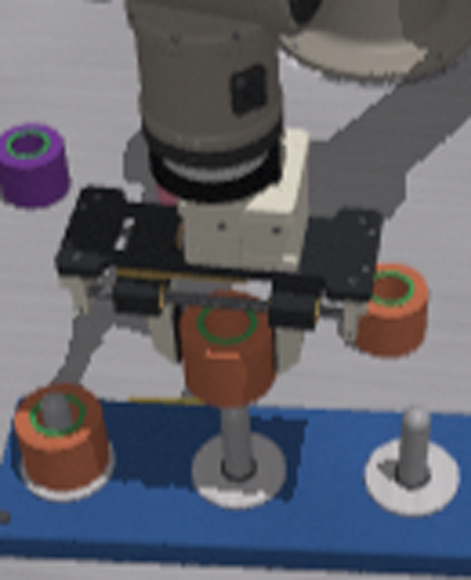

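The second roll is over spindle 2 at crop (238,455). Lowering.

>>> servo_tool([
  [0,0.02,0,0.5,0],
  [0,0,0,0.3,0],
  [0,0,0,0.3,0],
  [0,0,0,0,0],
])

```text
time: 37.67
tool_pos: [621.3, -36.3, 93.9]
tcp_rot: [-3.141, 0.003, 0.0]
contact_force: [0.1, 0.8, -0.9]
grip_width: 62.4
```

>>> servo_tool([
  [0,0,0,0.4,0],
  [0,0,0,0.3,0],
  [0,0,0,0.14,0],
  [0,0,0,0,0],
  [0,0,0,0,0],
])

```text
time: 38.3
tool_pos: [622.6, -36.5, 53.9]
tcp_rot: [3.141, -0.001, 0.0]
contact_force: [-1.1, 0.2, -1.6]
grip_width: 62.6
```

>>> servo_tool([
  [0,0,0,0.04,0],
  [0,0,0,0.03,0],
  [0,0,0,0,0],
  [0.95,0,0,0,0],
  [0.95,0,0,0,0],
  [0.95,0,0,0,0],
  [0.95,0,0,-0.4,0],
  [0.95,0,0,-0.7,0],
  [0.95,0,0,-0.8,0],
  [0.95,0,0,-0.3,0],
  [0.95,0,0,0,0],
])

```text
time: 39.67
tool_pos: [622.4, -36.5, 160.2]
tcp_rot: [3.141, -0.002, 0.0]
contact_force: [0.7, -0.1, 0.5]
grip_width: 87.5
```

```bash
python3 see.py scene p5 190 420 100 270
python3 - <<'E'
from h import *
bot.capture("top")
print(bot.get_obs()["tool_pos"].round(1))
for n in("scene","top"):
    for d in bot.pinpoint(n,"roll1")[:9]:
        print(n,round(d["p"],2),w(n,d["point"]).round(1))
E
```

```text
[621.7 -36.4 158.8] 3.391304347826087
[621.3 -36.3 158.1]
scene 0.92 [ 701.3 -300.9   -5. ]
scene 0.8 [ 301.7 -278.1   -2. ]
scene 0.73 [381.8 186.4  -0.4]
scene 0.7 [ 632.1 -161.1   34.1]
scene 0.66 [443.7  58.7  -4.2]
scene 0.62 [623.8 -37.3  30.9]
scene 0.58 [ 314.1 -128.2    3. ]
top 0.86 [376.5 185.5   2.3]
top 0.75 [ 694.1 -300.7   -1.4]
top 0.72 [ 626.8 -158.1   37.2]
top 0.71 [ 300.  -275.1    2.8]
top 0.66 [ 313.7 -129.5    4.5]
top 0.6 [4.446e+02 5.800e+01 2.000e-01]
top 0.58 [621.7 -33.3  34.6]
```

View pics/p5.png

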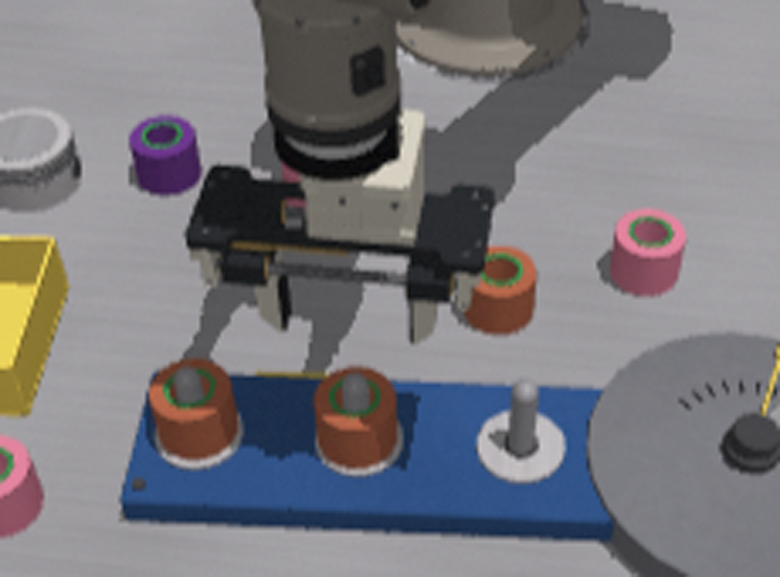

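Two rolls are seated, at crop (195,410) and (357,420). Third roll at (443.5,56.5).

>>> servo_tool([
  [0.98,-0.71,-0.37,0,0],
  [0.98,-0.71,-0.37,0,0],
  [0.98,-0.71,-0.37,0,0],
  [0.98,-0.71,-0.37,0,0],
  [0.98,-0.71,-0.37,0,0],
  [0.98,0,0,0.8,0],
  [0.98,0,0,0,0],
  [0.98,0,0,0,0],
])

```text
time: 40.88
tool_pos: [445.1, 55.9, 120.0]
tcp_rot: [3.141, 0.0, -0.0]
contact_force: [-0.7, -0.3, 0.3]
grip_width: 90.2
```

```bash
python3 see.py scene r3 280 410 100 220
python3 - <<'E'
from h import *
bot.capture("top")
for n in("scene","top"):
    for d in bot.pinpoint(n,"roll1")[:9]:
        print(n,round(d["p"],2),w(n,d["point"]).round(1))
E
```

```text
[445.5  55.8 120.3] 4.833333333333333
scene 0.91 [378.9 186.8  -2. ]
scene 0.9 [ 632.6 -160.    32.5]
scene 0.9 [ 700.6 -302.4   -3.7]
scene 0.63 [ 300.8 -277.9   -3.6]
scene 0.6 [626.1 -36.1  31.9]
scene 0.58 [ 3.146e+02 -1.274e+02 -1.000e-01]
top 0.9 [621.7 -34.   33.5]
top 0.71 [ 3.737e+02  1.843e+02 -3.000e-01]
top 0.63 [ 311.9 -128.8    3.8]
top 0.61 [ 6.962e+02 -2.994e+02  6.000e-01]
top 0.59 [ 301.6 -274.9    0.6]
top 0.56 [ 626.8 -162.6   33.9]
top 0.47 [ 6.099e+02  6.330e+01 -2.000e-01]
top 0.28 [ 502.6 -421.8    2.1]
```

View pics/r3.png

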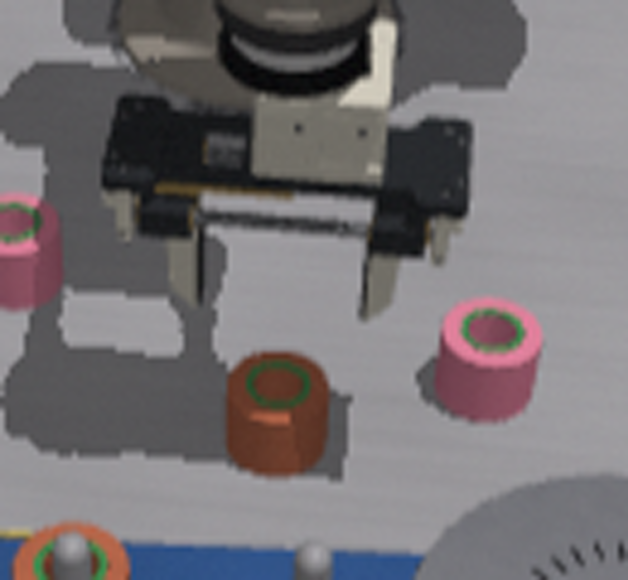

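Run:
```python
from h import *
print(ray("scene",(280+278/4.833,100+385/4.833),50))
```

```text
[443.8607161   57.48856221  50.        ]
```

>>> servo_tool([
  [0.98,-0.03,-0.01,0.7,0],
  [0.98,0,0,0.7,0],
  [0.98,0,0,0.4,0],
  [0.98,0,0,0.29,0],
  [0.98,0,0,0,0],
  [0,0,0,0,0],
  [0,0,0,0,0],
  [0,0,0,0,0],
  [0,0,0,0,0],
])

```text
time: 42.2
tool_pos: [443.3, 56.5, 15.6]
tcp_rot: [3.141, -0.001, 0.0]
contact_force: [-0.8, -0.1, 3.2]
grip_width: 60.0
```

Gripped. To spindle 3 at (613.7,88.6): dx +170, dy +32.

>>> servo_tool([
  [0,0,0,-0.4,0],
  [0,0,0,-0.7,0],
  [0,0,0,-0.9,0],
  [0,0,0,-0.7,0],
  [0,0.68,-0.13,0,0],
  [0,0.68,-0.13,0,0],
  [0,0.68,-0.13,0,0],
  [0,0.68,-0.13,0,0],
  [0,0.69,-0.12,0,0],
  [0,0,0,0,0],
  [0,0,0,0,0],
])

```text
time: 43.58
tool_pos: [612.4, 88.5, 149.4]
tcp_rot: [3.141, 0.002, 0.0]
contact_force: [0.1, -0.3, -2.2]
grip_width: 60.2
```

```bash
python3 held.py; python3 see.py scene p6 280 410 100 260
```

```text
[612.5  88.5 150.1] 59.90025998935681
scene 0.88 [624.9 -37.9  33. ]
scene 0.78 [ 631.6 -162.    38.1]
scene 0.65 [614.   90.3 127.7]
top 0.78 [ 630.7 -160.7   36.1]
top 0.64 [614.7  87.3 132.5]
top 0.64 [620.1 -33.   32.3]
top 0.32 [620.5 -39.   33.2]
[613.1  88.5 150.5] 3.625
```

View pics/p6.png

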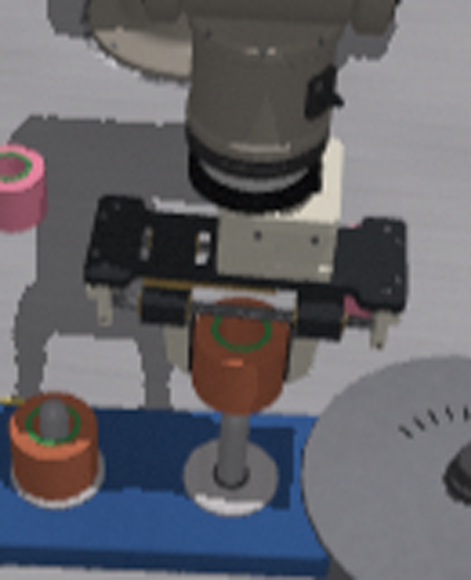

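The third roll is over spindle 3 at crop (235,465). Lowering.

>>> servo_tool([
  [0,0,0,0.5,0],
  [0,0,0,0.3,0],
  [0,0,0,0.3,0],
  [0,0,0,0,0],
])

```text
time: 44.32
tool_pos: [612.8, 88.5, 93.9]
tcp_rot: [3.141, 0.003, 0.0]
contact_force: [0.9, -0.0, -2.1]
grip_width: 60.0
```

>>> servo_tool([
  [0,0,0,0.4,0],
  [0,0,0,0.3,0],
  [0,0,0,0.14,0],
  [0,0,0,0,0],
  [0,0,0,0,0],
])

```text
time: 44.95
tool_pos: [614.1, 88.6, 53.8]
tcp_rot: [3.142, -0.001, 0.0]
contact_force: [0.0, -1.3, -1.4]
grip_width: 60.2
```

>>> servo_tool([
  [0,0,0,0.04,0],
  [0,0,0,0.03,0],
  [0,0,0,0,0],
  [0.95,0,0,0,0],
  [0.95,0,0,0,0],
  [0.95,0,0,0,0],
  [0.95,0,0,-0.4,0],
  [0.95,0,0,-0.7,0],
  [0.95,0,0,-0.8,0],
  [0.95,0,0,-0.5,0],
  [0.95,0,0,0,0],
])

```text
time: 46.32
tool_pos: [614.8, 88.6, 172.0]
tcp_rot: [-3.142, -0.005, 0.0]
contact_force: [0.6, -0.3, -0.8]
grip_width: 87.3
```

```bash
python3 see.py scene p7 190 480 100 290; python3 see.py top p8 160 440 110 300
python3 - <<'E'
from h import *
print(bot.get_obs()["tool_pos"].round(1))
H=np.array([601,262.5])
for n in("scene","top"):
  for l in("roll1","brake_knob","mark_tip","brake_hinge"):
    for d in bot.pinpoint(n,l)[:9]:
        W=w(n,d["point"]);d2=W[:2]-H
        if W[2]>20 and d["p"]>.3: print(n,l,round(d["p"],2),W.round(1),np.degrees(np.arctan2(d2[1],d2[0])).round(1))
E
```

```text
[613.8  88.6 170.1] 2.689655172413793
[613.1  88.5 168.9] 2.7857142857142856
[613.1  88.5 168.9]
scene roll1 0.93 [614.9  90.1  30.4] -85.4
scene roll1 0.91 [622.9 -38.1  32. ] -85.8
scene roll1 0.62 [ 634.3 -159.6   33. ] -85.5
scene brake_knob 0.94 [532.7 325.5 107.3] 137.3
scene brake_knob 0.65 [615.9  88.   34.9] -85.1
scene mark_tip 0.43 [486.5 295.2  42.8] 164.1
scene brake_hinge 0.77 [601.6 262.3  47.6] -19.1
top roll1 0.76 [ 628.2 -161.5   36.2] -86.3
top roll1 0.68 [621.4 -33.9  30.8] -86.1
top roll1 0.64 [612.3  86.6  33.1] -86.3
top brake_knob 0.81 [532.2 323.4 104.2] 138.4
top brake_knob 0.71 [613.8  87.6  33.6] -85.8
top mark_tip 0.39 [488.6 293.1  44.2] 164.8
top brake_hinge 0.55 [600.  265.9  48.1] 105.8
```

View pics/p7.png

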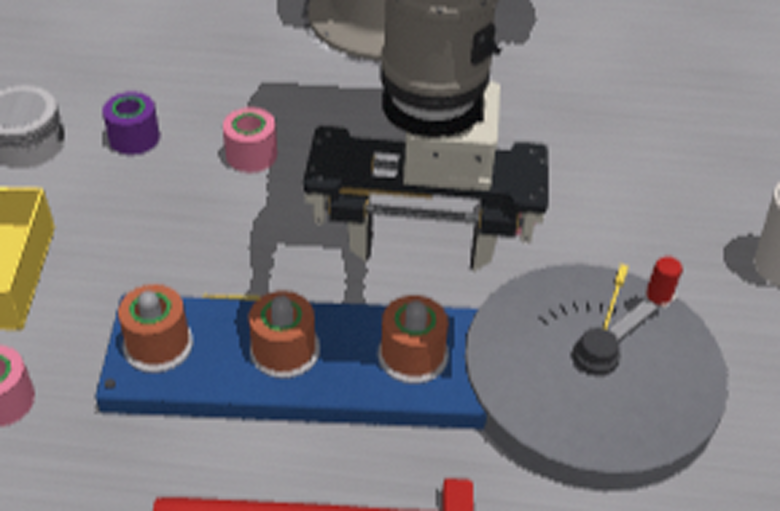

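View pics/p8.png

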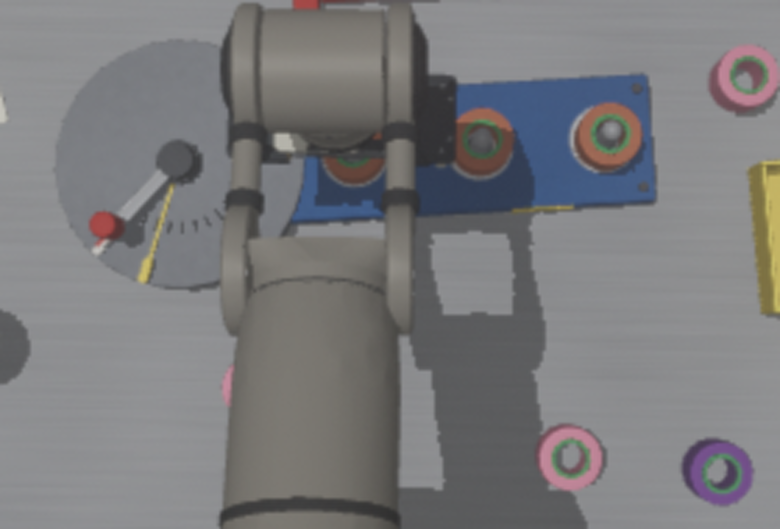

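All three rolls are seated on their discs. The lever is still at the white mark. Next I'll measure the pointer angle from its yellow pixels.

```bash
cat > ptr.py <<'E'
from h import *
def yel(n,bgr):
    hsv=cv2.cvtColor(bgr,cv2.COLOR_BGR2HSV); m=cv2.inRange(hsv,(18,90,110),(35,255,255))
    c=proj(n,[540,275,40]); yy,xx=np.nonzero(m); s=np.hypot(xx-c[0],yy-c[1])<35; return np.c_[xx,yy][s]
if __name__=="__main__":
  for n,f in(("scene","pics/scene0.png"),("top","pics/top0.png"),("scene",None),("top",None)):
    im=cv2.imread(f) if f else bot.capture(n)[:,:,::-1]
    P=yel(n,np.ascontiguousarray(im)); 
    W=np.array([ray(n,p,40) for p in P])[:,:2]
    vx,vy,x0,y0=cv2.fitLine(W.astype(np.float32),cv2.DIST_HUBER,0,.01,.01).ravel()
    a=np.degrees(np.arctan2(vy,vx))%180
    t=(601-x0)*vx+(262.5-y0)*vy; print(n,len(P),a,"closest pt to hinge",x0+t*vx,y0+t*vy)
E
python3 ptr.py
```

```text
scene 51 165.3498 closest pt to hinge 601.1488 263.06927
top 56 164.67384 closest pt to hinge 600.8646 262.0061
scene 50 165.41263 closest pt to hinge 601.16974 263.15225
top 53 164.69919 closest pt to hinge 600.8758 262.046
```

The pointer is at 165.0° and its line passes through my hinge estimate of (601,262.5). Returning to the knob.

>>> servo_tool([
  [0.6,-0.32,-0.93,0,0],
  [0.6,-0.32,-0.93,0,0],
  [0.6,-0.32,-0.93,0,0],
  [0.6,-0.32,-0.93,0,0],
  [0.6,-0.32,-0.95,0,0],
  [0.6,0,0,0,0],
  [0.6,0,0,0,0],
])

```text
time: 47.8
tool_pos: [533.6, 321.8, 169.6]
tcp_rot: [3.141, -0.0, 0.001]
contact_force: [0.5, -1.1, -0.3]
grip_width: 54.9
```

>>> servo_tool([
  [0.6,0,0,0.8,0],
  [0.6,0,0,0.7,0],
  [0.6,0,0,0.46,0],
  [0.6,0,0,0,0],
  [0.6,0,0,0,0],
])

```text
time: 48.42
tool_pos: [534.7, 321.5, 72.8]
tcp_rot: [-3.141, -0.002, -0.001]
contact_force: [0.3, -0.3, -0.2]
grip_width: 55.2
```

>>> servo_tool([
  [0,0,0,0,0],
  [0,0,0,0,0],
  [0,0,0,0,0],
  [0,0,0,0,0],
])

```text
time: 48.92
tool_pos: [533.3, 322.7, 72.0]
tcp_rot: [-3.141, -0.0, 0.0]
contact_force: [-1.6, 4.1, 2.0]
grip_width: 25.6
```

Run:
```python
from h import *
t=bot.get_obs(); print(t["tool_pos"],t["grip_width"],t["contact_force"])
H=np.array([601,262.5]); d=t["tool_pos"][:2]-H; print(np.hypot(*d),np.degrees(np.arctan2(d[1],d[0])))
a=np.radians(np.linspace(138.8,165,6)); P=H+90*np.c_[np.cos(a),np.sin(a)]; D=np.diff(P,axis=0)/50; print(P[0],P[-1],np.c_[D[:,0],-D[:,1]].round(3))
```

```text
[533.28875016 322.74539439  72.04017984] 25.554503300487973 [-1.59056378  4.08256277  1.97006667]
90.63289082857757 138.33923715629362
[533.2826582  321.78205141] [514.06667563 285.79371406] [[-0.103  0.129]
 [-0.09   0.137]
 [-0.078  0.145]
 [-0.064  0.152]
 [-0.05   0.157]]
```

>>> servo_tool([
  [0,-0.1,0.13,0,0],
  [0,-0.09,0.135,0,0],
  [0,-0.08,0.145,0,0],
  [0,-0.065,0.15,0,0],
  [0,-0.05,0.16,0,0],
  [0,0,0,0,0],
  [0,0,0,0,0],
  [0,0,0,0,0],
])

```text
time: 49.92
tool_pos: [511.0, 288.0, 72.0]
tcp_rot: [-3.14, 0.005, 0.001]
contact_force: [-12.3, 8.4, 9.1]
grip_width: 25.5
```

>>> servo_tool([
  [0,0.02,0.04,0,0],
  [0,0,0,0,0],
  [0,0,0,0,0],
])

```text
time: 50.3
tool_pos: [510.8, 286.2, 72.0]
tcp_rot: [-3.14, 0.008, 0.001]
contact_force: [-16.1, 9.3, 10.2]
grip_width: 25.8
```

```bash
python3 see.py scene k8 360 480 150 250
```

```text
[510.8 286.2  72. ] 5.8
```

View pics/k8.png

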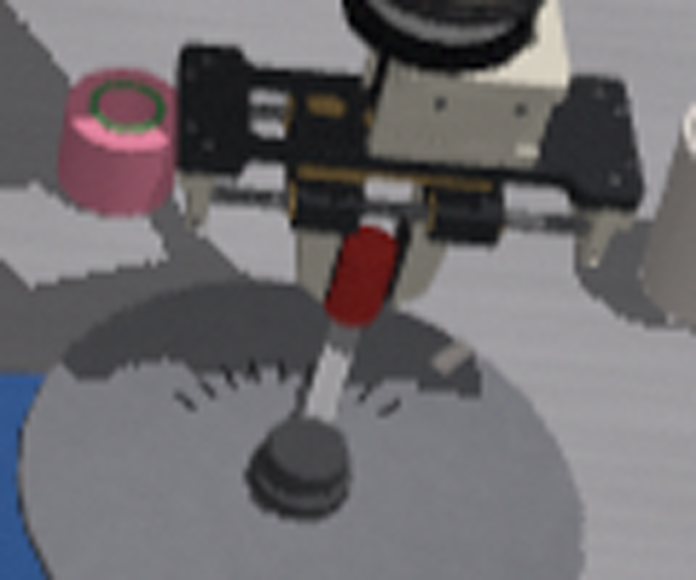

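>>> servo_tool([
  [0.55,0,0,0,0],
  [0.55,0,0,0,0],
  [0.55,0,0,0,0],
  [0.55,0,0,-0.6,0],
  [0.55,0,0,-0.9,0],
  [0.55,0,0,-0.6,0],
  [0.55,0,0.8,0,0],
  [0.55,0,0.9,0,0],
  [0.55,0,0.9,0,0],
  [0.55,0,0.9,0,0],
  [0.55,0,0,0,0],
])

```text
time: 51.72
tool_pos: [515.6, 106.2, 176.7]
tcp_rot: [3.141, -0.0, -0.004]
contact_force: [0.4, 1.2, 0.7]
grip_width: 50.7
```

```bash
python3 see.py scene k9 360 480 150 250; python3 see.py top k10 170 290 120 220;  python3 - <<'E'
from h import *
H=np.array([601,262.5])
for n in("scene","top"):
  for _ in range(2):
    im=np.ascontiguousarray(bot.capture(n)[:,:,::-1])
    hsv=cv2.cvtColor(im,cv2.COLOR_BGR2HSV); m=cv2.inRange(hsv,(0,150,80),(6,255,255))|cv2.inRange(hsv,(174,150,80),(180,255,255))
    k,l,s,c=cv2.connectedComponentsWithStats(m)
    e=proj(n,[514,286,90]); i=1+np.argmin(np.hypot(*(c[1:]-e).T)+(s[1:,4]<15)*999)
    r=ray(n,c[i],82); d=r[:2]-H; print(n,s[i],r.round(1),np.hypot(*d),np.degrees(np.arctan2(d[1],d[0])))
    for d in bot.pinpoint(n,"brake_knob")[:2]:
        W=w(n,d["point"]);d2=W[:2]-H; print(round(d["p"],2),W.round(1),np.degrees(np.arctan2(d2[1],d2[0])).round(1))
E
```

```text
[515.6 107.7 176.8] 5.8
[515.6 108.8 176.8] 5.8
scene [416 189  12  17 142] [512.1 285.6  82. ] 91.8148892668526 165.44849477504894
0.66 [514.7 287.6 107.2] 163.8
0.57 [ 541.4 -392.9    3.2] -95.2
scene [416 189  12  17 141] [512.  285.5  82. ] 91.91847344965217 165.5017945757033
0.86 [511.2 284.5 107.7] 166.2
0.23 [6.173e+02 6.050e+01 5.000e-01] -85.4
top [ 29 270   2  12  15] [297.9 758.7  82. ] 581.41467158211 121.41631394535098
0.76 [510.  287.3 103.5] 164.7
top [  0 217   5   9  24] [441.3 842.4  82. ] 601.5480728845636 105.39994176311123
0.67 [510.7 288.8 100.1] 163.8
0.52 [422.4 479.1   1.2] 129.5
```

View pics/k9.png

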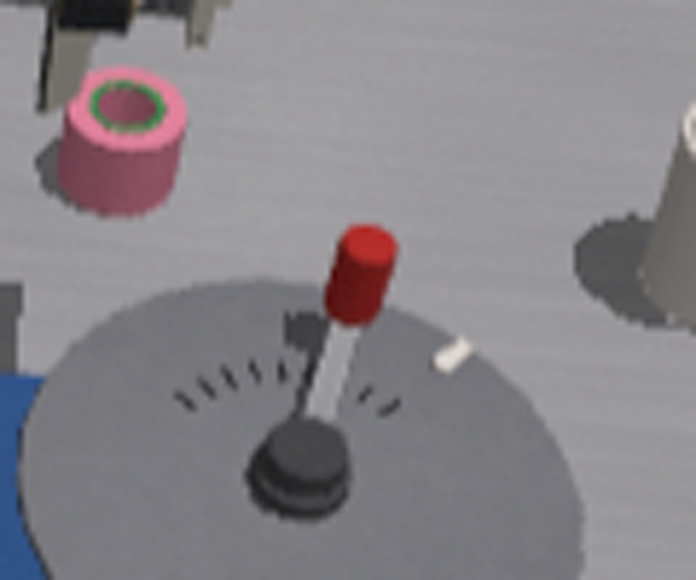

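View pics/k10.png

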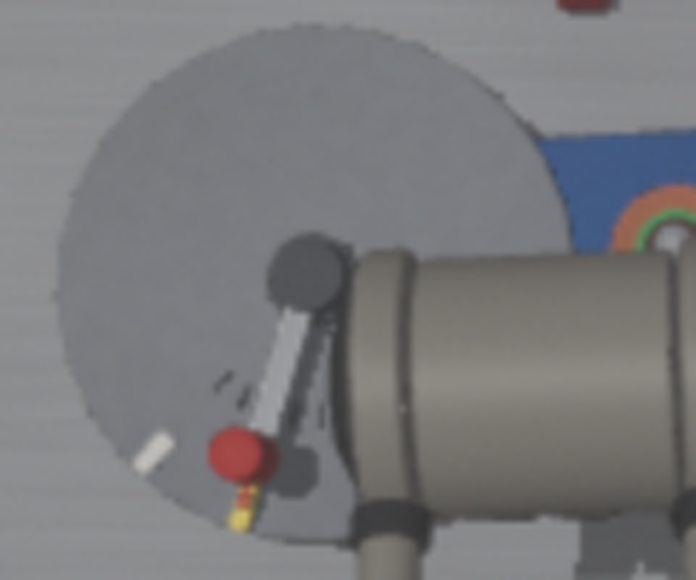

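The lever covers the pointer, and its red index sits over the yellow tab at crop (245,505). I'll cross-check the angle in the top view.

Run:
```python
from h import *
H=np.array([601,262.5])
n="top"; im=np.ascontiguousarray(bot.capture(n)[:,:,::-1])
hsv=cv2.cvtColor(im,cv2.COLOR_BGR2HSV).astype(int); m=((hsv[...,0]<8)|(hsv[...,0]>172))&(hsv[...,1]>120)&(hsv[...,2]>60)
m[:, :195]=0;m[:,225:]=0;m[:185]=0;m[:]=m; m[215:]=0
yy,xx=np.nonzero(m); print(len(xx),xx.min(),xx.max(),yy.min(),yy.max())
# model silhouette compare: IoU vs angle
hb=np.zeros((400,640))
for a in np.arange(160,171,1.):
    A=np.radians(a); c=H+90*np.array([np.cos(A),np.sin(A)]); t=np.linspace(0,2*np.pi,24)
    pts=np.array([proj(n,[c[0]+13*np.cos(q),c[1]+13*np.sin(q),z]) for q in t for z in(59,105)])
    h=cv2.convexHull((pts*16).round().astype(np.int32)); b=np.zeros((400,640),np.uint8); cv2.fillConvexPoly(b,h,1,shift=4)
    print(a,((b>0)&m).sum()/((b>0)|m).sum())
```

```text
65 206 214 194 205
160.0 0.4609375
161.0 0.4772727272727273
162.0 0.4881889763779528
163.0 0.4883720930232558
164.0 0.4732824427480916
165.0 0.504
166.0 0.4883720930232558
167.0 0.4765625
168.0 0.4148148148148148
169.0 0.3897058823529412
170.0 0.3356643356643357
```

```bash
python3 see.py top k11 195 235 180 220
```

```text
[515.3 109.4 176.6] 14.5
```

View pics/k11.png

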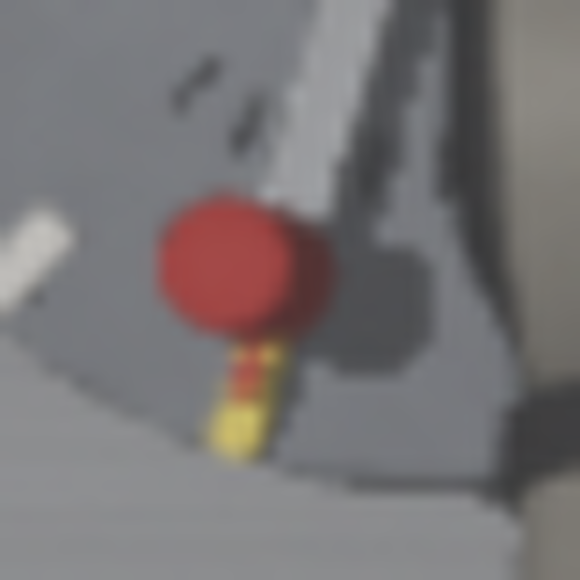

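The red index lies centrally on the yellow tab. One last look over the whole scene, then I'll hand in.

```bash
python3 see.py scene fin 0 640 0 400
python3 - <<'E'
from h import *
r=ray("top",(195+227/14.5,180+267/14.5),105); d=r[:2]-[601,262.5]; print(r,np.degrees(np.arctan2(d[1],d[0])))
for l in("hammer","piston","cup"):
    for d in bot.pinpoint("scene",l)[:1]: print(l,d["p"],w("scene",d["point"]).round(1))
E
```

```text
[515.3 109.3 176.7] 1.21875
[509.05749731 284.27729683 105.        ] 166.67461849384236
hammer 0.57 [787.7  17.7  -1.2]
piston 0.91 [ 325.1 -405.1    0.5]
cup 0.93 [418.5 476.7   3.1]
```

View pics/fin.png

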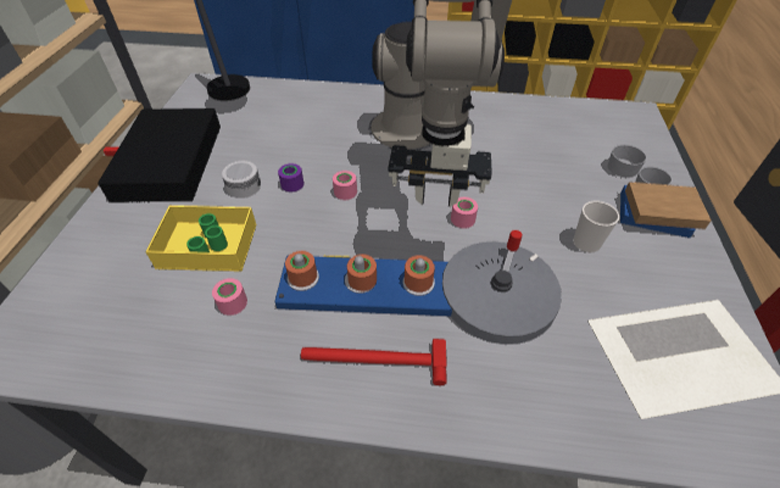

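```bash
python3 -c "
from plant import bot
print(bot.close_job())"
```

```text
the job is handed in; nothing more can be done
None
```

The feed unit is reloaded and the job is handed in, at about 52 s of the 210 s allowed; handing in gives no verdict.

1. **Brake home:** I pushed the lever against its hard stop (about 36 N felt). It stayed on the white mark throughout loading.
2. **Cores:** All three spent green cores came off the spindles. They are in the yellow bin at about (584,-420), (504,-420) and (543,-390) mm.
3. **Rolls:** All three brown rolls are fully down, one on each spindle. Both cameras put their undersides about 30–37 mm above the bench, against the 34 mm disc tops.
4. **Brake to pointer:** I swung the lever to the yellow pointer and let go; the gripper ended well clear.

**Lever against pointer:** The checks differ a little.

| Check | Lever | Pointer |
|---|---|---|
| Scene camera | 165.5° | 165.4° |
| Tool position at release | about 164.7° | about 165.0° |
| Top camera, knob pixel | 166.7° | 164.7° |

- **Top camera:** Its 2° difference is about one pixel. In that view the lever's red index sits in the middle of the yellow tab.
- **Failed check:** A top-view colour search for the knob failed, and a silhouette fit gave only a weak peak near 165°.

The hammer, piston, cup and the pink and purple look-alikes were not touched. The last picture shows nothing else out of place.

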